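Lock the filter holder into the coffee machine

ROBOT

A 7-joint arm with a two-finger parallel gripper is mounted at the origin on a cart in front of the work surface, level with it; the furniture and walls round the work are solid. World frame = base frame: x ahead of the robot, y to its left, z up, the work surface at z = 0. Lengths are in m, angles in rad, forces in N, time in s.
With the tool pointing down it reaches from about 0.35 to 0.9 m from the base axis. Payload 8.1 kg.
Tool frame: the origin (TCP) lies midway between the tips of the shut fingers; the grasp point (between the pads) lies 19 mm behind it (arm.hold_point_z is the distance from the TCP to the grasp point, in m); z points along the fingers, y is the direction in which the jaws open and shut (so a half turn about z gives the same grasp; the last joint's range is limited). The gripper opens to 92 mm and grips with 3 to 60 N. Pads are 19 mm wide; open, the fingers measure 130 mm over their backs; the gripper's body (75 mm by 190 mm) begins 47 mm behind the grasp point.
Start: joints at [-1.336, 0.434, 0.025, 1.573, -0.012, 1.134, -0.075], TCP at [0.207, 0.59, 0.227] pointing down, gripper open.
Joint ranges: [-2.62, 2.62], [-0.44, 2.09], [-1.27, 1.32], [0.08, 2.57], [-1.32, 4.46], [0.12, 2], [-2.74, 2.74]. Speed limits (rad/s): [2.22, 2.22, 3.01, 3.01, 3.14, 3.14, 3.14].

INTERFACE

Orientations are given as a rotation vector (axis times angle).
In Python, from cell import arm gives the robot as it stands.
- The arm moves only by the shell command python3 -m pendant 'ROWS' [FORCE]. ROWS is JSON, a list of rows, each a list of 3 entries, a list of its own where there are three numbers: the shift along the tool's x, y, z in m, then the turn, a rotation vector about the tool's x, y, z in degrees, then the finger opening in m, from 0 to 0.0918. A call has 1 to 10 rows; each row shifts and turns the commanded pose from where the row before left it, along the tool's axes as they then stand; what a row does not reach is not made up. A row lasts 1/8 s, in which the tool goes at most 62.5 mm and 10.7 degrees, less where a joint would pass 70% of its speed; a pose out of reach is approached as far as the arm can. A call with a gripper value outside its range is refused whole. The fingers move at their own pace and stop on an object; FORCE is the grip in N (left out, the last holds). Time passes only in rows, so rows that do not move let the fingers close. It gives the time, the measured TCP pose, the force and the opening at its end, in the units of the state.
- arm.observe(): the state, without advancing time (a new reading comes with each control period).
- arm.get_image(name): name is "scene" or "top" or "wrist"; returns (picture, depth): 384x512x3 uint8, red, green, blue; 384x512 float32, m along the optical axis (not along the pixel's ray), 0 where there is no reading.
- arm.camera_params(name): a dict with "fovy" (degrees; the focal length in pixels is half the picture's height over the tangent of half this angle, whatever the lens; pixels are square), "cx", "cy" (the principal point, pixels), "rvec" (rotation vector, rad) and "tvec" (3), from world to camera coordinates, as OpenCV has them; the wrist camera has in their place "mount" (4x4, takes a point from camera to tool coordinates, whose origin is the TCP and whose axes are the flange's). Camera axes: x right, y down, z forward; pixel columns grow to the right and rows downward; lengths in m; the calibration is good to about 2 mm. A picture is of the moment at which its call begins: read the wrist's pose just before it. camera_params takes no time and is no camera call.
- arm.sign_off(): hands the job in, once; it reports no verdict.
Trained networks look in the newest picture that a camera, given by its name, has taken for a name from the list of things; names that differ only in an ending like _2 or _b are one class to them, and where a whole thing is asked for, a point or a joint stands for the part that bears it (a point fixed in the world has none). Each returns a list of dicts, best first, with "conf" (0 to 1); they miss things now and then, are a little off and sometimes report something else, mostly with a low value. They report only what shows in the picture. A call takes as long as a camera call.
- arm.look_for(camera, label): "rect" ([centre column, centre row, width, height] in pixels, round what is visible of it).
- arm.masks_of(camera, label): "pixels" (384x512 bool, what is visible of it) and "rect" ([centre column, centre row, width, height] in pixels, round what is visible of it).
The state is a dict: "clock": time; "joints": joint angles; "dq": joint speeds; "joint_efforts": joint torques, N m; "position": TCP position; "ee_rot": TCP orientation; "force": force on the tool from outside, world axes, zero at the start; "ft_torque": the same for the moment, N m; "width": opening from 0.0 (shut) to 1.0 (fully open).
Only numpy, scipy, OpenCV 4.12 (cv2) and the standard library are available. Lean on these libraries where they do the work, as an engineer would, in place of code of your own. Each camera call takes 0.05 s, during which the arm holds its last target.

TASK

Pick up the coffee machine's filter holder (the long-handled steel cup with three lugs round it, not the smooth-sided scoop) by its handle and push it up into the machine's head from below, with the handle at the entry mark on the head. Then swing the handle anticlockwise (seen from above) until it points straight out of the machine's front at the long mark, let the lugs sink into their pockets so that it hangs locked and level, and let go. Leave the scoop where it lies.

Things in the scene. Friction and masses are not known exactly. Their poses are not given: they have to be found in the camera images.
- holder: Filter holder, 0.25 kg: steel cup 56 mm across, 66 mm high, its top narrowing to 44 mm, with a black handle along its own -x. Three lugs to 48 mm from the axis, 12 mm wide, 48 to 55 mm up: one over the handle, two at 120 degrees either side. Starts upright on the worktop. Origin: centre of the cup's underside, z up.
- holder_grip (a point): Grasp point on the holder's handle, 115 mm from the cup's axis (along the holder's -x) and 26 mm above its underside, in the middle of a straight flat-sided bar 22 mm wide and 22 mm high that runs level from 76 to 168 mm out; a thinner stem joins it to the cup, low enough (20 mm) to pass under the head's edge. Axes as the holder's.
- machine: Fixed steel coffee machine. Origin on the worktop under the head's axis; its front faces -x. Head: round drum 122 mm across, 160 to 216 mm up, open below. Housing 170 mm wide, 240 mm high, from 80 mm behind the axis. Drip tray 20 mm high below. Marks on the head's top: short at the entry direction, long at the locked one.
- mount (a point): Centre of the head's mouth at its underside, 160 mm up; axes as the machine's. Lugs pass up with the handle pointing to (-0.54, 0.84) in x, y (57 degrees clockwise of -x seen from above, +-10), cup centred within 8 mm. Turn with the holder's origin 33 to 20 mm below here (ceiling at 18). Locked: handle along -x (stop 12 degrees beyond), lugs lowered behind a 4 mm ridge, origin 38 mm below here.
- scoop: Coffee scoop, to be left alone: smooth tapered steel cup 58 mm across, 44 mm high, without lugs, and the same black handle along its own -x, to 171 mm out. Origin: centre of the cup's underside. Scoop and holder lie on either side of the machine, either way round.

How it is judged:
By the outcome, as a careful person would: the job done as asked, in the order asked, and still so for the second after the job is handed in, with the robot touching nothing.
It also fails if it takes over 54 s, if anything falls off the work surface, if the arm or the gripper's body presses on something with over 40 N, if the wrist force passes 120 N, or if a joint passes its speed limit or range.

## Working session

There is one attempt and no reset: what is moved stays moved. The work goes in short steps, Python scripts to look and compute and a shell command to move; the robot and the scene stay as the last step left them, time stands still between calls to the robot, and variables do not carry over. Pictures are saved under pics/ and viewed, and the job is handed in when it is done.

```bash
mkdir -p pics; ls; python3 - <<'E'
from cell import arm
import cv2
print(arm.observe())
for n in("scene","top","wrist"):
    im,d=arm.get_image(n); cv2.imwrite(f"pics/{n}0.png",im[:,:,::-1]); print(n,arm.camera_params(n))
E
```

```text
pics
{'clock': 0.0, 'joints': array([-1.33562991,  0.43522551,  0.02498669,  1.57411746, -0.01160582,
        1.13398246, -0.07514609]), 'dq': array([ 0.0004536 , -0.00091243,  0.0009899 , -0.00070561,  0.00014068,
        0.00062225,  0.00192343]), 'joint_efforts': array([ 5.77567207e-04, -6.67885709e+01,  9.85260867e-01, -3.14428961e+01,
       -6.03842712e-02,  4.33325849e-02,  1.76961130e-04]), 'position': array([0.20700164, 0.58917568, 0.22593568]), 'ee_rot': array([-5.28225754e-01, -3.09674052e+00,  2.48622742e-03]), 'force': array([ 0.60993306, -0.28770016,  0.32139085]), 'ft_torque': array([ 0.00946221,  0.03571915, -0.00150634]), 'width': 1.000206597900915}
scene {'fovy': 42.600545006062234, 'cx': 257.01522875047283, 'cy': 191.97755236898536, 'rvec': array([ 2.35433748, -0.68633152,  0.25785087]), 'tvec': array([-0.41304044,  0.28557452,  1.36201241])}
top {'fovy': 55.864578999302495, 'cx': 251.07564910302327, 'cy': 192.48962638658128, 'rvec': array([ 2.16834122, -2.11176686,  0.14206733]), 'tvec': array([-0.01809585,  0.53287302,  0.89747647])}
wrist {'fovy': 69.49741974356354, 'cx': 253.40867472712424, 'cy': 192.41906242801565, 'mount': array([[ 5.46752860e-04, -9.63317917e-01, -2.68362241e-01,
         7.26605407e-02],
       [ 9.99999387e-01,  7.84969624e-04, -7.80373487e-04,
        -4.17574444e-05],
       [ 9.62403969e-04, -2.68361650e-01,  9.63317756e-01,
        -1.58078603e-01],
       [ 0.00000000e+00,  0.00000000e+00,  0.00000000e+00,
         1.00000000e+00]])}
```

View pics/scene0.png

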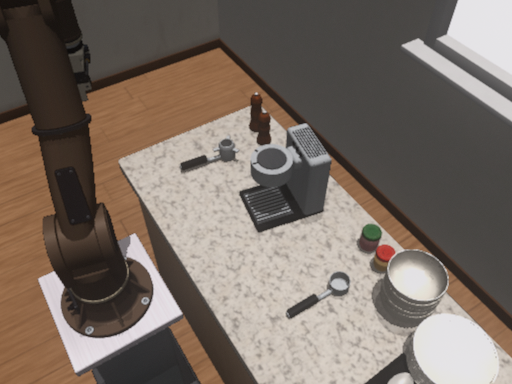

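View pics/top0.png

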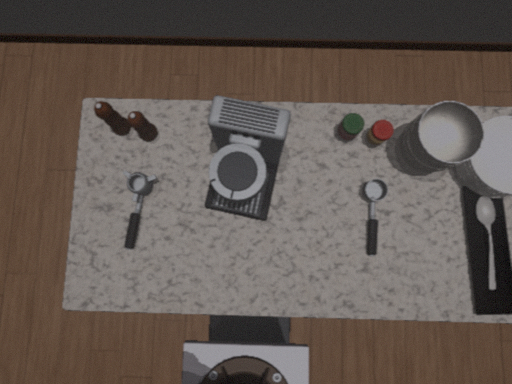

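View pics/wrist0.png

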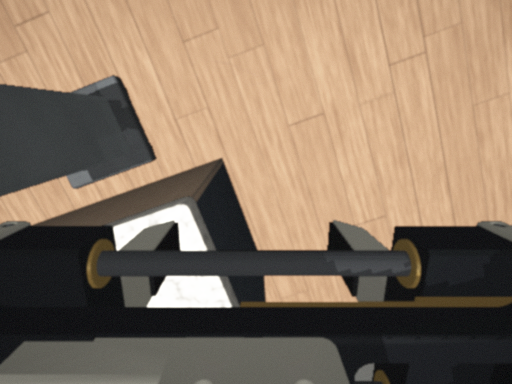

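The scene view and top view agree. The holder, with its lugs, is on the robot's left with its cup at about (138,185) in top; the scoop is on the right at (373,190). The machine's drum is at (237,172), with the long mark at about (233,192). Next I'll measure positions.

```bash
cat > h.py <<'E'
import numpy as np,cv2
from cell import arm
from scipy.spatial.transform import Rotation as R
def cam(name,st=None):
    p=arm.camera_params(name)
    f=192/np.tan(np.radians(p["fovy"])/2)
    if "mount" in p:
        st=st or arm.observe()
        T=np.eye(4);T[:3,:3]=R.from_rotvec(st["ee_rot"]).as_matrix();T[:3,3]=st["position"]
        M=T@p["mount"]
        return f,p["cx"],p["cy"],M[:3,:3],M[:3,3]
    Rm=R.from_rotvec(p["rvec"]).as_matrix()
    return f,p["cx"],p["cy"],Rm.T,-Rm.T@p["tvec"]
def grab(name):
    st=arm.observe();im,d=arm.get_image(name);f,cx,cy,Rw,t=cam(name,st)
    v,u=np.mgrid[0:384,0:512]
    X=np.stack([(u-cx)/f*d,(v-cy)/f*d,d],-1)@Rw.T+t
    X[d<=0]=np.nan
    return im,d,X
def proj(name,P):
    f,cx,cy,Rw,t=cam(name);c=(np.atleast_2d(P)-t)@Rw
    return np.c_[c[:,0]/c[:,2]*f+cx,c[:,1]/c[:,2]*f+cy]
E
python3 - <<'E'
from h import *
np.set_printoptions(precision=4,suppress=True)
for c in ("top","scene"):
    im,d,X=grab(c)
    np.save(f"pics/{c}X.npy",X)
    for l in("holder","holder_grip","machine","scoop"):
        for m in arm.masks_of(c,l)[:2]:
            P=X[m["pixels"]];P=P[~np.isnan(P[:,0])]
            print(c,l,round(m["conf"],2),np.round(m["rect"]),len(P),np.median(P,0),P.min(0),P.max(0))
            if m["conf"]>.4: np.save(f"pics/{c}_{l}.npy",m["pixels"])
    # table plane check
    print("table",np.nanpercentile(X[...,2],[5,25,50,75]))
    big=cv2.resize(im[120:270,90:300] if c=="top" else im[100:240,160:350],None,fx=3.8,fy=3.8,interpolation=cv2.INTER_CUBIC)
    cv2.imwrite(f"pics/{c}big.png",big[:,:,::-1])
print(R.from_rotvec(arm.observe()["ee_rot"]).as_matrix())
E
```

```text
top holder 0.8 [140. 210.  31.  79.] 1007 [0.5237 0.2934 0.0357] [ 0.3827  0.2451 -0.0036] [0.5894 0.3403 0.0699]
top holder_grip 0.58 [140. 212.  33.  82.] 1061 [0.5229 0.2936 0.0356] [ 0.3795  0.2425 -0.0035] [0.58   0.3298 0.0699]
top machine 0.71 [247. 159.  89. 127.] 7873 [0.6023 0.0094 0.2168] [ 0.467  -0.1033 -0.8053] [1.1352 0.1221 0.2447]
top scoop 0.6 [375. 217.  27.  75.] 915 [ 0.5215 -0.3229  0.0214] [ 0.3818 -0.3554 -0.0034] [ 0.5874 -0.2969  0.0506]
table [-0.8055 -0.7984 -0.0042  0.0002]
scene holder 0.59 [208. 151.  61.  35.] 682 [0.5272 0.292  0.0355] [ 0.3816  0.2429 -0.0045] [0.6105 0.3791 0.0727]
scene holder_grip 0.97 [210. 154.  60.  34.] 604 [0.5266 0.2907 0.0368] [ 0.3824  0.2422 -0.0023] [0.5872 0.3203 0.0727]
scene holder_grip 0.31 [287. 175.  91. 112.] 6614 [ 0.6062 -0.0111  0.1629] [ 0.4677 -0.0877 -0.8026] [1.4394 0.8213 0.2491]
scene machine 0.87 [286. 176.  93. 106.] 6462 [ 0.6082 -0.0109  0.1683] [ 0.4687 -0.0877 -0.8119] [1.4394 1.0006 0.2491]
scene scoop 0.64 [318. 295.  65.  49.] 788 [ 0.5258 -0.3239  0.0228] [ 0.3813 -0.3539 -0.0033] [ 0.5812 -0.2962  0.0519]
table [-0.8015 -0.5906 -0.0023  0.0303]
[[-0.9435  0.3315  0.    ]
 [ 0.3315  0.9435  0.    ]
 [-0.      0.     -1.    ]]
```

View pics/topbig.png

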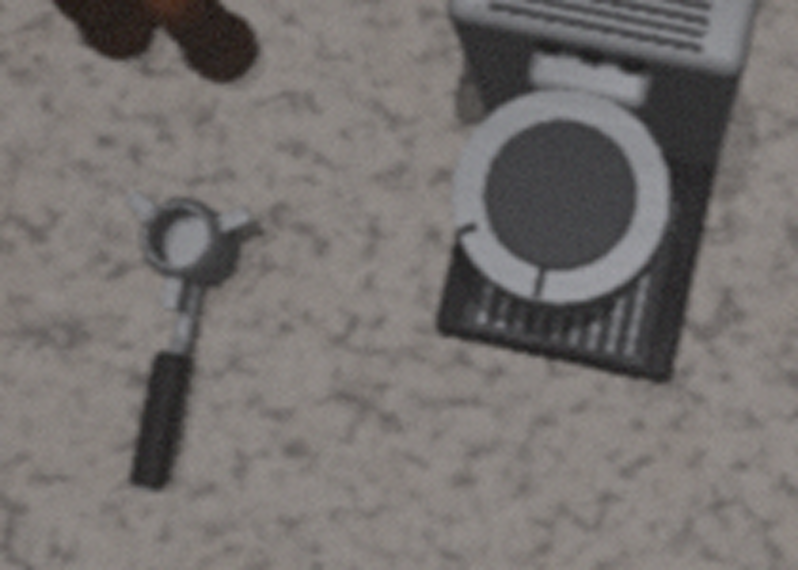

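View pics/scenebig.png

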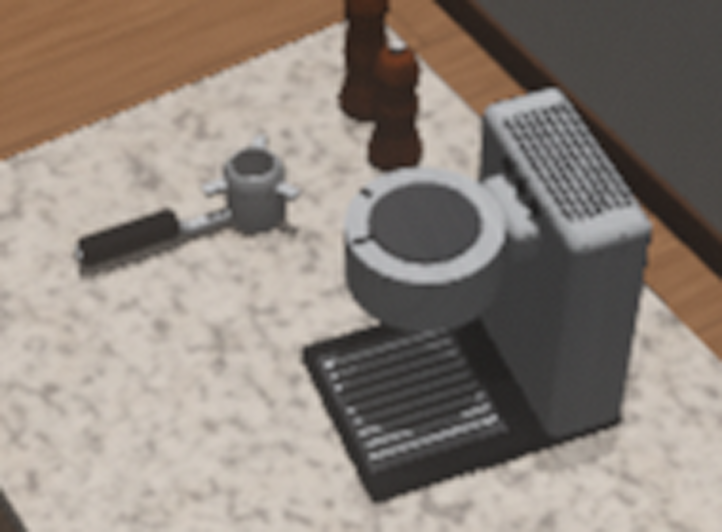

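The zoomed top view shows the holder's cup at upscaled (187,237), with its handle end at (152,485). The drum is at (562,197), with the short mark at (467,231) and the long mark at (541,283). Next I'll fit the geometry.

```bash
python3 - <<'E'
from h import *
np.set_printoptions(precision=4,suppress=True)
from scipy.optimize import least_squares
def circ(P,r=None):
    s=least_squares(lambda q:np.hypot(P[:,0]-q[0],P[:,1]-q[1])-(r or q[2]),[*P[:,:2].mean(0),r or .05],loss='soft_l1',f_scale=.002)
    return s.x
for c in("top","scene"):
    X=np.load(f"pics/{c}X.npy")
    m=np.load(f"pics/{c}_machine.npy");P=X[m];P=P[~np.isnan(P[:,0])]
    D=P[(P[:,2]>.208)&(P[:,2]<.225)&(P[:,0]<.68)]
    h=cv2.convexHull(D[:,:2].astype(np.float32))[:,0]
    # drop the housing
    print(c,"drum n",len(D),"enclosing",cv2.minEnclosingCircle(D[:,:2].astype(np.float32)),"z",np.median(D[:,2]))
    print(" hull fit",circ(h,.061),circ(h))
    H=P[(P[:,2]>.232)&(P[:,2]<.25)]
    print(" housing",len(H),cv2.minAreaRect(H[:,:2].astype(np.float32)),H.min(0),H.max(0))
    m=np.load(f"pics/{c}_holder.npy");P=X[m];P=P[~np.isnan(P[:,0])]
    B=P[(P[:,2]>.025)&(P[:,2]<.045)&(P[:,0]<.515)]
    v=cv2.fitLine(B[:,:2].astype(np.float32),cv2.DIST_HUBER,0,.01,.01).ravel()
    T=P[(P[:,2]>.06)&(P[:,2]<.075)]
    print(" bar",len(B),v,np.degrees(np.arctan2(v[1],v[0])),cv2.minAreaRect(B[:,:2].astype(np.float32)),"z",np.median(B[:,2]))
    d=v[:2]*np.sign(v[0]);n=np.array([-d[1],d[0]])
    s=B[:,:2]@d; print(" bar ends along",np.percentile(s,[1,99]),"lateral",np.percentile(B[:,:2]@n,[2,98]), 'cup rim along/lat',(T[:,:2]@d).min(),(T[:,:2]@d).max(),(T[:,:2]@n).min(),(T[:,:2]@n).max())
    print(" rim",len(T),T[:,:2].mean(0),cv2.minEnclosingCircle(T[:,:2].astype(np.float32)))
# marks from top px
f,cx,cy,Rw,t=cam("top")
for n,(u,v) in dict(short=(467,231),long=(541,283),shortout=(461,233),longout=(540,297),ctr=(562,197)).items():
    u=(u+.5)/3.8-.5+90;v=(v+.5)/3.8-.5+120
    r=Rw@np.array([(u-cx)/f,(v-cy)/f,1]);print(n,t+r*(.216-t[2])/r[2])
E
```

```text
top drum n 2938 enclosing ((0.5873810052871704, 0.013222464360296726), 0.09683070331811905) z 0.216575285194199
 hull fit [0.5537 0.0231 0.061 ] [0.5876 0.0191 0.0917]
 housing 2412 ((0.6632493138313293, 0.001811780035495758), (0.16831956803798676, 0.07050918787717819), 78.75373840332031) [ 0.6171 -0.0843  0.232 ] [0.7092 0.0882 0.2447]
 bar 325 [ 0.9924 -0.123   0.4285  0.3   ] -7.0671144 ((0.4317140579223633, 0.30067768692970276), (0.022862901911139488, 0.09932580590248108), 82.61060333251953) z 0.03521256370088455
 bar ends along [0.3429 0.4348] lateral [0.3413 0.3618] cup rim along/lat 0.4858451757562634 0.5344906048320455 0.3273499506627052 0.37581470977174886
 rim 117 [0.5488 0.2842] ((0.5494111180305481, 0.2849087715148926), 0.026219533756375313)
scene drum n 1361 enclosing ((0.594272792339325, -0.01140416506677866), 0.11314024031162262) z 0.21793668984272463
 hull fit [0.555  0.0209 0.061 ] [0.594  0.0062 0.0973]
 housing 1010 ((0.6649570465087891, 0.0011755600571632385), (0.1716499775648117, 0.07292325049638748), 79.63020324707031) [ 0.6183 -0.0859  0.232 ] [0.7145 0.0879 0.2491]
 bar 183 [ 0.9909 -0.1349  0.4312  0.2967] -7.7550793 ((0.4343758821487427, 0.30006280541419983), (0.02707156538963318, 0.10485111176967621), 80.71914672851562) z 0.035051830899148095
 bar ends along [0.3381 0.4363] lateral [0.3434 0.3679] cup rim along/lat 0.4687704321714291 0.5332539007509446 0.32694378956052006 0.38779315401442715
 rim 80 [0.5497 0.2845] ((0.5474510788917542, 0.2872266173362732), 0.03615795820951462)
short [0.5308 0.0751 0.216 ]
long [0.5028 0.0332 0.216 ]
shortout [0.5296 0.0784 0.216 ]
longout [0.4951 0.0334 0.216 ]
ctr [0.5513 0.0232 0.216 ]
```

```bash
cat >> h.py <<'E'
def togo(pos,ang):
    "target TCP pos, tool-x world azimuth deg, tool down: prints shift in tool axes AFTER turn, and turn about tool z"
    st=arm.observe();M=R.from_rotvec(st["ee_rot"]).as_matrix()
    a=np.radians(ang);x=np.array([np.cos(a),np.sin(a),0]);z=np.array([0,0,-1.]);G=np.c_[x,np.cross(z,x),z]
    rv=np.degrees(R.from_matrix(M.T@G).as_rotvec());d=np.array(pos)-st["position"]
    print("turn",rv.round(2),"shift before",(M.T@d*1e3).round(1),"after",(G.T@d*1e3).round(1),"mm; F",st["force"].round(1),"t",st["clock"],"w",round(st["width"]*91.8,1))
E
python3 - <<'E'
from h import *
from scipy.optimize import least_squares
np.set_printoptions(precision=4,suppress=True)
for c in("top","scene"):
    X=np.load(f"pics/{c}X.npy");P=X.reshape(-1,3);P=P[~np.isnan(P[:,0])]
    q=P[:,:2]-[.553,.023];a=np.radians(-11);mx=q@[np.cos(a),np.sin(a)]
    D=P[(P[:,2]>.209)&(P[:,2]<.224)&(np.hypot(*q.T)<.08)&(mx<.045)]
    h=cv2.convexHull(D[:,:2].astype(np.float32))[:,0];h=h[((h-[.553,.023])@[np.cos(a),np.sin(a)])<.03]
    for r in (.061,None):
        s=least_squares(lambda z:np.hypot(h[:,0]-z[0],h[:,1]-z[1])-(r or z[2]),[.553,.023,.06],loss='soft_l1',f_scale=.002);print(c,len(D),s.x)
    # side wall of drum
    S=P[(P[:,2]>.165)&(P[:,2]<.208)&(np.hypot(*q.T)<.08)&(mx<.03)]
    if len(S)>50:
        s=least_squares(lambda z:np.hypot(S[:,0]-z[0],S[:,1]-z[1])-.061,[.553,.023],loss='soft_l1',f_scale=.002);print(c,"wall",len(S),s.x)
togo([.4357,.3002,.226],172.9)
E
python3 -m pendant '[[[0,0,0],[0,0,-6.1],0.0918],[[0,0,0],[0,0,-6.1],0.0918],[[-0.033,-0.0323,0],[0,0,0],0.0918],[[-0.033,-0.0323,0],[0,0,0],0.0918],[[-0.033,-0.0323,0],[0,0,0],0.0918],[[-0.033,-0.0323,0],[0,0,0],0.0918],[[-0.033,-0.0323,0],[0,0,0],0.0918],[[-0.033,-0.0323,0],[0,0,0],0.0918],[[-0.033,-0.0323,0],[0,0,0],0.0918],[[-0.033,-0.0323,0],[0,0,0],0.0918]]' 60
python3 -c "
from h import *
togo([.4357,.3002,.226],172.9)"
```

```text
top 2368 [0.5532 0.0234 0.06  ]
top 2368 [0.5527 0.0235 0.0604]
top wall 108 [0.5533 0.0236]
scene 984 [0.5539 0.0229 0.06  ]
scene 984 [0.5562 0.023  0.063 ]
scene wall 378 [0.5559 0.0249]
turn [  0.     0.   -12.26] shift before [-311.6 -197.3    0.7] after [-262.6 -259.     0.7] mm; F [ 0.1 -0.4  0.5] t 0.65 w 92.1
clock: 1.9
position: [0.4377, 0.2992, 0.227]
ee_rot: [0.196, 3.135, 0.001]
force: [1.8, 0.4, -0.3]
width: 0.999
turn [ 0.03  0.02 -0.05] shift before [2.1 0.7 1. ] after [2.1 0.7 1. ] mm; F [ 1.8  0.4 -0.3] t 1.9 w 91.7
```

```bash
python3 -m pendant '[[[0.002,0.0007,0.04],[0,0,0],0.0918],[[0,0,0.03],[0,0,0],0.0918],[[0,0,0],[0,0,0],0.0918]]'
python3 - <<'E'
from h import *
np.set_printoptions(precision=4,suppress=True)
im,d,X=grab("wrist");cv2.imwrite("pics/w1.png",im[:,:,::-1])
P=X.reshape(-1,3);P=P[~np.isnan(P[:,0])]
B=P[(P[:,2]>.03)&(P[:,2]<.042)&(abs(P[:,0]-.43)<.06)&(abs(P[:,1]-.3)<.04)]
if len(B)>20:
    v=cv2.fitLine(B[:,:2].astype(np.float32),cv2.DIST_HUBER,0,.01,.01).ravel();print(len(B),v,np.degrees(np.arctan2(v[1],v[0])),cv2.minAreaRect(B[:,:2].astype(np.float32)),np.median(B[:,2]))
togo([.4357,.3002,.007],172.9)
E
```

```text
clock: 2.28
position: [0.4339, 0.3004, 0.1552]
ee_rot: [-0.196, -3.133, 0.004]
force: [-0.0, 0.3, 0.1]
width: 0.995
1821 [ 0.9917 -0.1285  0.426   0.3036] -7.385492 ((0.4281526207923889, 0.30361732840538025), (0.021653635427355766, 0.09438436478376389), 82.5028076171875) 0.03591195010136328
turn [-0.06 -0.06 -0.06] shift before [ -1.2  -0.6 149.6] after [ -1.1  -0.8 149.6] mm; F [0.7 0.3 0.4] t 2.325 w 91.9
```

View pics/w1.png

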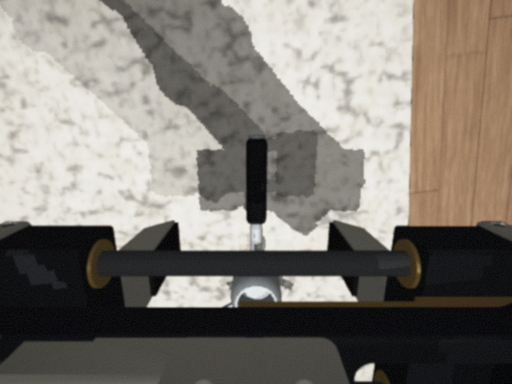

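The wrist view shows the black bar at columns 246–268, rows 140–222, with the cup at (257,293), centred between the fingers. Bar height 36 mm and width 22 mm match the given sizes. I'll descend and grip.

```bash
python3 -m pendant '[[[-0.001,0.0003,0.04],[0,0,0.3],0.0918],[[0,0,0.04],[0,0,0],0.0918],[[0,0,0.04],[0,0,0],0.0918],[[0,0,0.02],[0,0,0],0.0918],[[0,0,0.008],[0,0,0],0.0918],[[0,0,0],[0,0,0],0.0918]]'
python3 -c "
from h import *
togo([.4357,.3012,.007],172.6)"
```

```text
clock: 3.08
position: [0.4367, 0.3021, 0.0096]
ee_rot: [0.204, 3.134, 0.001]
force: [-0.3, -0.1, 1.2]
width: 0.998
turn [ 0.05  0.05 -0.05] shift before [ 0.8 -1.1  2.6] after [ 0.8 -1.1  2.6] mm; F [-0.3 -0.1  1.2] t 3.075 w 91.6
```

```bash
python3 -m pendant '[[[0,0,0.001],[0,0,0],0.05],[[0,0,0],[0,0,0],0.03],[[0,0,0],[0,0,0],0.01],[[0,0,0],[0,0,0],0.005],[[0,0,0],[0,0,0],0.005],[[0,0,0],[0,0,0],0.005],[[0,0,0],[0,0,0],0.005]]' 60
python3 -m pendant '[[[0,0,-0.01],[0,0,0],0.005],[[0,0,-0.02],[0,0,0],0.005],[[0,0,-0.02],[0,0,0],0.005],[[0,0,0],[0,0,0],0.005],[[0,0,0],[0,0,0],0.005]]' 60
python3 - <<'E'
from h import *
for c in("top","scene"):
    im,d,X=grab(c);cv2.imwrite(f"pics/{c}2.png",cv2.resize((im[120:270,90:300] if c=="top" else im[100:240,160:350]),None,fx=3.8,fy=3.8)[:,:,::-1]);np.save(f"pics/{c}X2.npy",X)
    P=X.reshape(-1,3);P=P[~np.isnan(P[:,0])]
    P=P[(abs(P[:,0]-.55)<.05)&(abs(P[:,1]-.286)<.05)&(P[:,2]>.085)&(P[:,2]<.14)]
    print(c,len(P),np.percentile(P[:,2],[50,90,98]),P.min(0),P.max(0))
togo([.4357,.3012,.05],172.6)
E
```

```text
clock: 3.95
position: [0.436, 0.3015, 0.0077]
ee_rot: [-0.204, -3.135, 0.0]
force: [0.3, 0.4, -0.7]
width: 0.286
clock: 4.58
position: [0.4356, 0.3012, 0.0573]
ee_rot: [-0.204, -3.134, 0.001]
force: [-1.0, -0.6, -3.4]
width: 0.235
top 435 [0.1015292  0.11037087 0.11209605] [0.50305315 0.24006913 0.08564528] [0.58155694 0.32480851 0.11361169]
scene 259 [0.10200821 0.11183786 0.11530241] [0.50373655 0.24177652 0.08510886] [0.58154573 0.32636727 0.11740097]
turn [-0.06 -0.06 -0.06] shift before [-0.2  0.1  7. ] after [-0.2  0.1  7. ] mm; F [ 0.4 -0.1 -2.9] t 4.675 w 22.0
```

View pics/scene2.png

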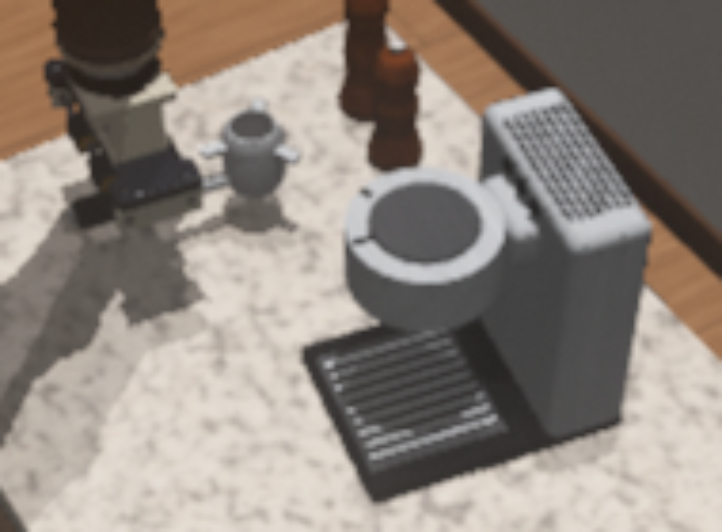

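View pics/top2.png

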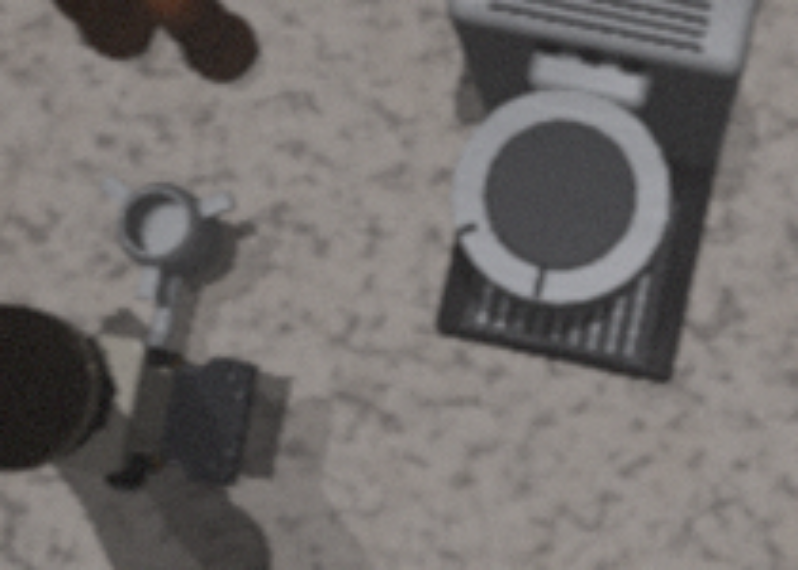

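```bash
python3 - <<'E'
from h import *
np.set_printoptions(precision=4,suppress=True)
d=np.array([.992,-.126]);n=np.array([.126,.992])
for c in("top","scene"):
  for f,z0 in(("X",0),("X2",.0496)):
    P=np.load(f"pics/{c}{f}.npy").reshape(-1,3);P=P[~np.isnan(P[:,0])]
    q=P[:,:2]-[.5498,.2861];r=np.hypot(*q.T)
    Q=P[(r<.035)&(P[:,2]>z0+.055)&(P[:,2]<z0+.08)];s=(Q[:,:2]-[.5498,.2861])@d
    A=np.c_[np.ones(len(s)),s];co=np.linalg.lstsq(A,Q[:,2]-z0,rcond=None)[0]
    L=P[(r>.030)&(r<.046)&(P[:,2]>z0+.042)&(P[:,2]<z0+.06)];sl=(L[:,:2]-[.5498,.2861])@d
    print(c,f,len(Q),"z98",np.percentile(Q[:,2],[50,90])-z0,co,"near",np.median(Q[s<-.012,2])-z0,"far",np.median(Q[s>.012,2])-z0,"center",((Q[:,:2].max(0)+Q[:,:2].min(0))/2),"lugs near/far",np.median(L[sl<-.02,2])-z0,np.median(L[sl>.01,2])-z0)
E
```

```text
top X 202 z98 [0.061  0.0661] [0.061  0.0019] near 0.0610358978675305 far 0.06058458639575626 center [0.5466 0.2833] lugs near/far 0.05410647626479076 0.05424903890758698
top X2 143 z98 [0.0595 0.0623] [0.0593 0.0069] near 0.059457759593677585 far 0.059879451957931186 center [0.5491 0.285 ] lugs near/far 0.05041805895657956 0.05048311624286981
scene X 122 z98 [0.0616 0.0683] [0.0621 0.0231] near 0.06170236190280143 far 0.061882455846083984 center [0.5458 0.2826] lugs near/far 0.05400549876880456 0.056249711276866954
scene X2 92 z98 [0.0602 0.0649] [0.0602 0.0085] near 0.05910596674918953 far 0.060283287548578236 center [0.5508 0.2832] lugs near/far 0.05196950132516585 0.052383051398566895
```

The holder is gripped (22 mm opening) and hanging nearly level. The cup sags about 3 mm. Now I'll turn to the entry heading and raise.

```bash
python3 -m pendant '[[[0,0,-0.003],[0,0,7.5],0.005],[[0,0,-0.003],[0,0,7.5],0.005],[[0,0,-0.003],[0,0,7.5],0.005],[[0,0,-0.003],[0,0,7.5],0.005],[[0,0,-0.003],[0,0,7.5],0.005],[[0,0,-0.003],[0,0,7.5],0.005],[[0,0,-0.002],[0,0,7.5],0.005],[[0,0,0],[0,0,7.5],0.005],[[0,0,0],[0,0,0],0.005]]'
python3 -c "
from h import *
togo([.4598,.2499,.078],112.6)"
```

```text
clock: 5.8
position: [0.4357, 0.3014, 0.0771]
ee_rot: [1.743, 2.614, -0.002]
force: [-0.1, 0.9, -2.5]
width: 0.232
turn [-0.05  0.04 -0.  ] shift before [-56.8   2.5  -0.9] after [-56.8   2.5  -0.9] mm; F [-0.1  0.9 -2.5] t 5.8 w 21.3
```

```bash
python3 -m pendant '[[[-0.02,0.001,0],[0,0,0],0.005],[[-0.02,0.0015,0],[0,0,0],0.005],[[-0.017,0,0],[0,0,0],0.005],[[0,0,0],[0,0,0],0.005],[[0,0,0],[0,0,0],0.005]]'
cat > chk.py <<'E'
import sys
from h import *
np.set_printoptions(precision=4,suppress=True)
tag=sys.argv[1]
for c in("top","scene"):
    im,d,X=grab(c);np.save(f"pics/{c}X{tag}.npy",X)
    cv2.imwrite(f"pics/{c}{tag}.png",cv2.resize((im[120:270,90:300] if c=="top" else im[80:240,140:350]),None,fx=3.7,fy=3.7,interpolation=cv2.INTER_CUBIC)[:,:,::-1])
E
python3 chk.py 3
python3 -c "
from h import *
togo([.5098,.1299,.078],112.6)
z=arm.observe()['position'][2]-.0077
np.set_printoptions(precision=4,suppress=True)
u=np.array([np.cos(np.radians(112.6)),np.sin(np.radians(112.6))]);n=np.array([-u[1],u[0]])
e=arm.observe()['position'][:2]-.115*u;print('expected cup',e,z)
for c in('top','scene'):
    P=np.load(f'pics/{c}X3.npy').reshape(-1,3);P=P[~np.isnan(P[:,0])]
    q=P[:,:2]-e;Q=P[(np.hypot(*q.T)<.035)&(P[:,2]>z+.05)&(P[:,2]<z+.075)]
    a=(Q[:,:2]-e)@u;b=(Q[:,:2]-e)@n
    print(c,len(Q),np.percentile(Q[:,2]-z,[50,90]),'along',a.min(),a.max(),'lat',b.min(),b.max(),'near',np.median(Q[a>.012,2])-z,'far',np.median(Q[a<-.012,2])-z)
"
```

```text
clock: 6.42
position: [0.46, 0.2501, 0.0777]
ee_rot: [-1.744, -2.613, -0.0]
force: [0.2, 0.7, -2.6]
width: 0.234
turn [-0.   -0.03  0.02] shift before [-130.6   -0.3   -0.4] after [-130.6   -0.3   -0.3] mm; F [ 1.1  0.9 -2.1] t 6.525 w 21.8
expected cup [0.5041 0.1444] 0.06998501709020373
top 262 [0.0563 0.0622] along -0.029900746022456008 0.03468402271608952 lat -0.030021274081796497 0.03103081048593229 near 0.05528330612659209 far 0.055821296583392285
scene 168 [0.0571 0.0633] along -0.0306095933482808 0.034422891083075696 lat -0.03112483162696827 0.029323841682938022 near 0.05598772010182966 far 0.05731301024865558
```

View pics/scene3.png

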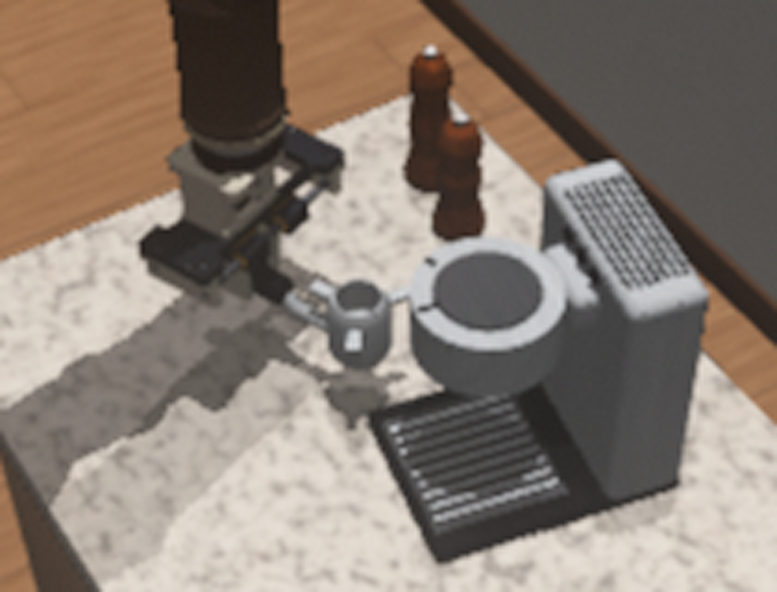

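View pics/top3.png

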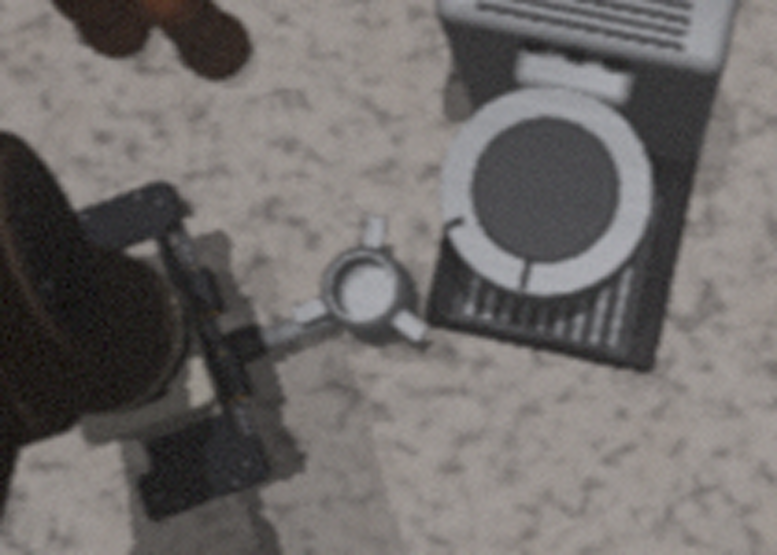

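Top view: cup centre (367,290), lugs at (308,313), (376,230) and (413,327). The heading agrees with the machine's entry direction to about 1°, so I'll slide under the head.

```bash
python3 -m pendant '[[[-0.015,0,0],[0,0,0],0.005],[[-0.025,0,0],[0,0,0],0.005],[[-0.025,0,0],[0,0,0],0.005],[[-0.025,0,0],[0,0,0],0.005],[[-0.025,0,0],[0,0,0],0.005],[[-0.015,0,0],[0,0,0],0.005],[[0,0,0],[0,0,0],0.005],[[0,0,0],[0,0,0],0.005]]'
python3 chk.py 4
python3 -c "
from h import *
togo([.5098,.1299,.078],112.6)"
```

```text
clock: 7.52
position: [0.5096, 0.1307, 0.0776]
ee_rot: [-1.743, -2.613, -0.0]
force: [-0.4, 0.6, -2.4]
width: 0.236
turn [-0.01 -0.03  0.04] shift before [-1.  -0.2 -0.3] after [-1.  -0.2 -0.3] mm; F [ 0.  -0.  -2.9] t 7.625 w 21.6
```

View pics/scene4.png

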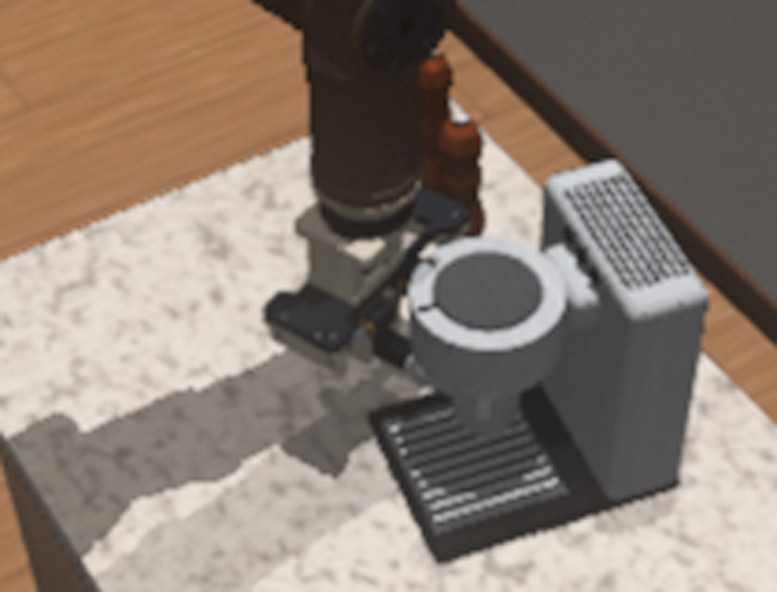

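The cup is under the drum (scene, about (487,410)). Raising it in steps with force checks.

```bash
python3 -m pendant '[[[-0.001,0,-0.015],[0,0,0],0.005],[[0,0,-0.015],[0,0,0],0.005],[[0,0,-0.005],[0,0,0],0.005],[[0,0,0],[0,0,0],0.005]]'
python3 -m pendant '[[[0,0,-0.004],[0,0,0],0.005],[[0,0,-0.004],[0,0,0],0.005],[[0,0,-0.004],[0,0,0],0.005],[[0,0,0],[0,0,0],0.005]]'
python3 -m pendant '[[[0,0,-0.004],[0,0,0],0.005],[[0,0,-0.004],[0,0,0],0.005],[[0,0,0],[0,0,0],0.005]]'
```

```text
clock: 8.12
position: [0.5107, 0.1291, 0.1134]
ee_rot: [1.744, 2.613, 0.002]
force: [-0.3, 0.4, -3.0]
width: 0.238
clock: 8.62
position: [0.5106, 0.1289, 0.125]
ee_rot: [1.744, 2.612, 0.001]
force: [0.5, -0.6, -3.3]
width: 0.236
clock: 9.0
position: [0.5107, 0.1289, 0.1331]
ee_rot: [1.744, 2.612, 0.001]
force: [-0.4, 0.1, -3.2]
width: 0.233
```

```bash
python3 -m pendant '[[[0,0,-0.004],[0,0,0],0.005],[[0,0,-0.004],[0,0,0],0.005],[[0,0,-0.0025],[0,0,0],0.005],[[0,0,0],[0,0,0],0.005]]'
python3 chk.py 5
python3 -c "
from h import *
togo([.5098,.1299,.144],112.6)"
```

```text
clock: 9.5
position: [0.5105, 0.1289, 0.1435]
ee_rot: [1.744, 2.613, 0.001]
force: [-0.5, 0.6, -3.0]
width: 0.233
turn [ 0.   -0.   -0.06] shift before [ 1.2 -0.1 -0.8] after [ 1.2 -0.1 -0.8] mm; F [ 0.2 -0.5 -3.4] t 9.6 w 21.6
```

View pics/scene5.png

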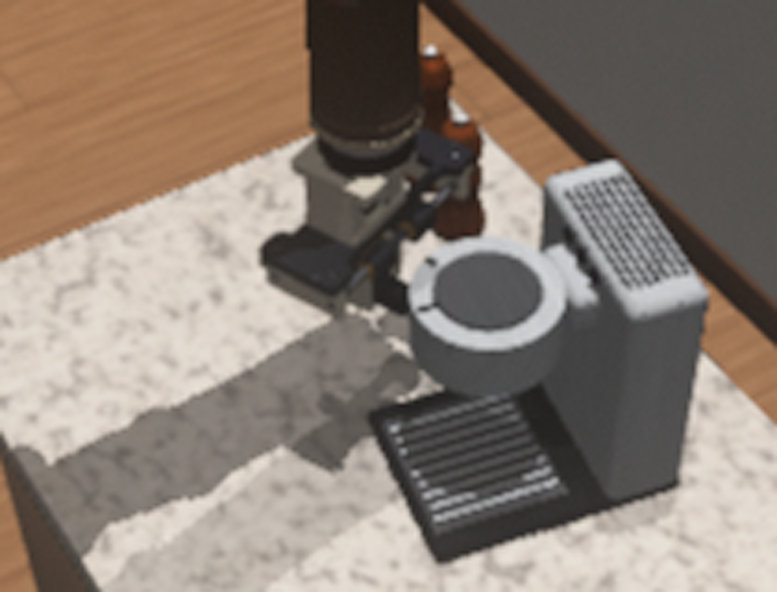

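View pics/top5.png

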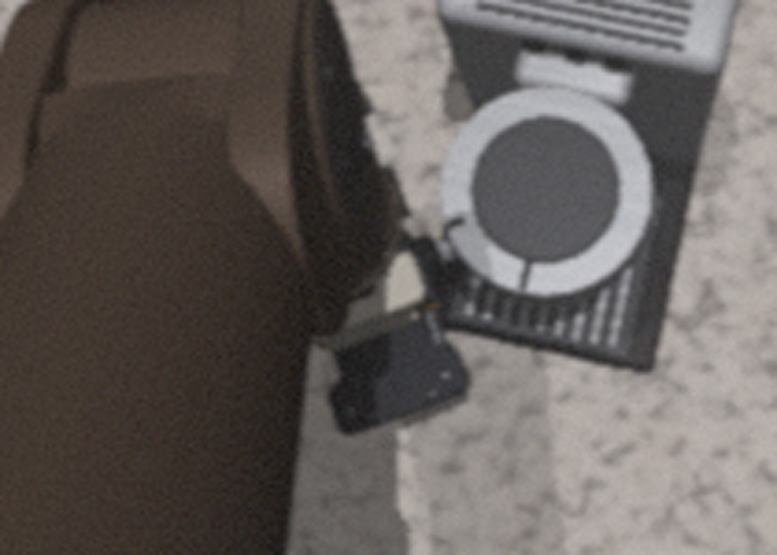

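No contact forces, the drum is unobstructed, and the cup has gone up inside the head. Starting the swing: 5° per row on a 115 mm arc.

```bash
cat > sw.py <<'E'
from h import *
C=np.array([.554,.0236])
st=arm.observe();M=R.from_rotvec(st["ee_rot"]).as_matrix();a=np.degrees(np.arctan2(M[1,0],M[0,0]))%360
cup=st["position"][:2]-.115*M[:2,0]
print("az",a.round(2),"cup est - C mm",((cup-C)*1e3).round(1),"z",st["position"][2].round(4),"F",st["force"].round(1),"T",st["ft_torque"].round(2),"t",st["clock"])
t=C+.115*M[:2,0]; print("fix shift tool mm",(M[:2,:2].T@(t-st["position"][:2])*1e3).round(1))
E
python3 -m pendant '[[[-0.0004,-0.01,0],[0,0,-5],0.005],[[-0.0004,-0.01,0],[0,0,-5],0.005],[[0,0,0],[0,0,0],0.005]]'
python3 sw.py
```

```text
clock: 9.98
position: [0.4921, 0.1193, 0.1432]
ee_rot: [-1.511, -2.754, 0.0]
force: [-0.0, 0.0, -2.2]
width: 0.234
az 122.49 cup est - C mm [-0.1 -1.3] z 0.1432 F [-0.   0.  -2.2] T [ 0.22  0.11 -0.01] t 9.975
fix shift tool mm [1.1 0.8]
```

```bash
python3 -m pendant '[[[0.0005,-0.0095,0],[0,0,-5],0.005],[[-0.0004,-0.01,0],[0,0,-5],0.005],[[-0.0004,-0.01,0],[0,0,-5],0.005],[[-0.0004,-0.01,0],[0,0,-5],0.005],[[0,0,0],[0,0,0],0.005]]'
python3 sw.py
```

```text
clock: 10.6
position: [0.4632, 0.0935, 0.1432]
ee_rot: [-1.013, -2.973, -0.0]
force: [-0.1, -0.4, -3.3]
width: 0.229
az 142.36 cup est - C mm [ 0.2 -0.3] z 0.1432 F [-0.1 -0.4 -3.3] T [ 0.19  0.22 -0.02] t 10.6
fix shift tool mm [0.4 0.1]
```

```bash
python3 -m pendant '[[[0,-0.01,0],[0,0,-5],0.005],[[-0.0004,-0.01,0],[0,0,-5],0.005],[[-0.0004,-0.01,0],[0,0,-5],0.005],[[-0.0004,-0.01,0],[0,0,-5],0.005],[[-0.0004,-0.01,0],[0,0,-5],0.005],[[-0.0001,-0.0044,0],[0,0,-2.2],0.005],[[0,0,0],[0,0,0],0.005],[[0,0,0],[0,0,0],0.005]]'
python3 sw.py; python3 chk.py 6
```

```text
clock: 11.6
position: [0.4412, 0.0453, 0.1432]
ee_rot: [0.284, 3.129, 0.0]
force: [-0.3, 0.8, -3.7]
width: 0.234
az 169.63 cup est - C mm [0.3 1. ] z 0.1432 F [-0.3  0.8 -3.7] T [ 0.04  0.31 -0.02] t 11.6
fix shift tool mm [ 0.2 -1. ]
```

View pics/scene6.png

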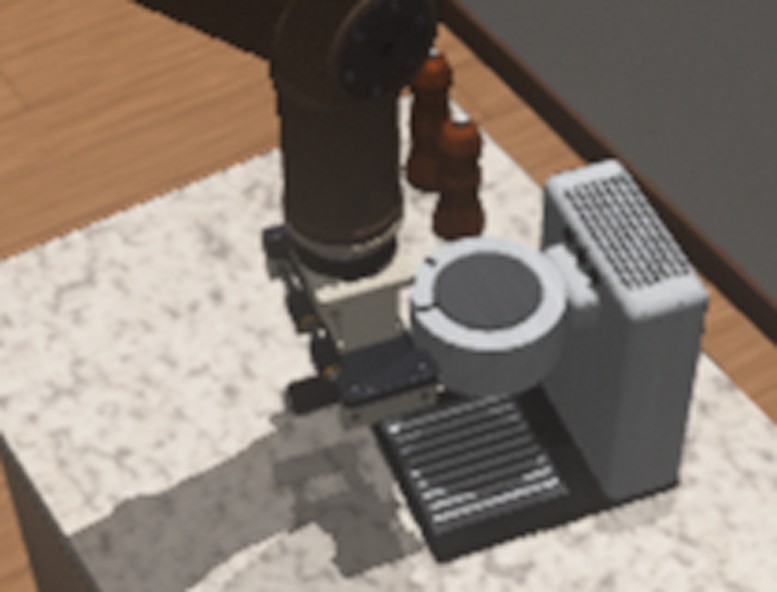

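View pics/top6.png

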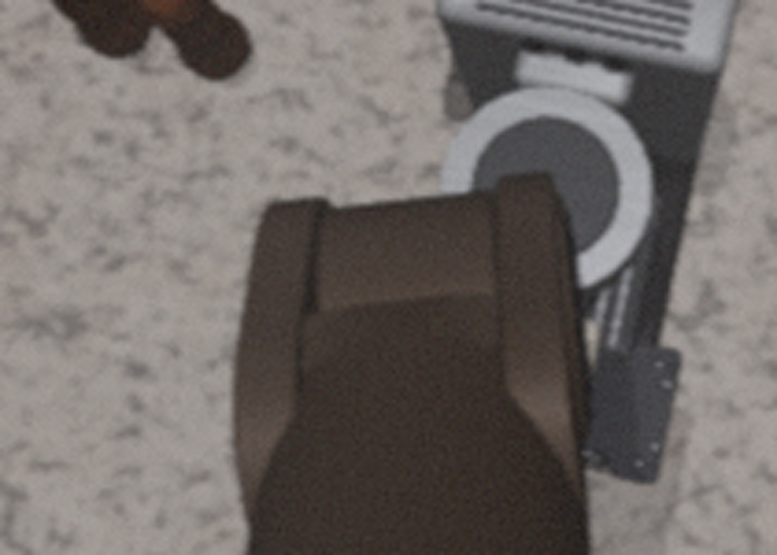

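The swing met no resistance. The handle azimuth is 169.6° and cup centring is within 1 mm. Lowering into the pockets.

```bash
python3 -m pendant '[[[0,-0.001,0.002],[0,0,0],0.005],[[0,0,0.002],[0,0,0],0.005],[[0,0,0.002],[0,0,0],0.005],[[0,0,0],[0,0,0],0.005],[[0,0,0],[0,0,0],0.005]]'; python3 sw.py
python3 -m pendant '[[[0,0,0.002],[0,0,0],0.005],[[0,0,0.0015],[0,0,0],0.005],[[0,0,0],[0,0,0],0.005],[[0,0,0],[0,0,0],0.005]]'; python3 sw.py
python3 -m pendant '[[[0,0,0.0015],[0,0,0],0.005],[[0,0,0],[0,0,0],0.005],[[0,0,0],[0,0,0],0.005]]'; python3 sw.py
```

```text
clock: 12.32
position: [0.4407, 0.0438, 0.1372]
ee_rot: [0.281, 3.129, 0.0]
force: [1.0, 0.6, -2.8]
width: 0.235
az 169.74 cup est - C mm [-0.1 -0.3] z 0.1372 F [ 1.   0.6 -2.8] T [0.09 0.27 0.01] t 12.325
fix shift tool mm [-0.1  0.3]
clock: 12.82
position: [0.4407, 0.0438, 0.1337]
ee_rot: [0.281, 3.129, 0.0]
force: [0.4, 0.3, -2.7]
width: 0.232
az 169.74 cup est - C mm [-0.2 -0.2] z 0.1337 F [ 0.4  0.3 -2.7] T [ 0.09  0.31 -0.04] t 12.825
fix shift tool mm [-0.1  0.3]
clock: 13.2
position: [0.4409, 0.0439, 0.1324]
ee_rot: [0.281, 3.128, 0.0]
force: [-0.0, 0.5, 1.7]
width: 0.236
az 169.74 cup est - C mm [ 0.1 -0.2] z 0.1324 F [-0.   0.5  1.7] T [-0.06  0.09 -0.  ] t 13.2
fix shift tool mm [0.1 0.2]
```

```bash
python3 -m pendant '[[[0,0,0.0015],[0,0,0],0.005],[[0,0,0],[0,0,0],0.005],[[0,0,0],[0,0,0],0.005]]'; python3 sw.py
python3 -m pendant '[[[0,0,0.0015],[0,0,0],0.005],[[0,0,0],[0,0,0],0.005],[[0,0,0],[0,0,0],0.005]]'; python3 sw.py
```

```text
clock: 13.58
position: [0.4414, 0.044, 0.1314]
ee_rot: [0.281, 3.127, 0.001]
force: [-2.5, -0.2, 8.5]
width: 0.234
az 169.74 cup est - C mm [ 0.5 -0.1] z 0.1314 F [-2.5 -0.2  8.5] T [-0.12  0.05 -0.04] t 13.575
fix shift tool mm [ 0.5 -0. ]
clock: 13.95
position: [0.4417, 0.0442, 0.13]
ee_rot: [0.28, 3.127, 0.002]
force: [-2.1, 1.4, 9.8]
width: 0.237
az 169.76 cup est - C mm [0.9 0.2] z 0.13 F [-2.1  1.4  9.8] T [-0.   -0.07  0.02] t 13.95
fix shift tool mm [ 0.9 -0.3]
```

Supported at TCP z = 0.130, which corresponds to a level origin about 38 mm below the mouth. Releasing.

```bash
python3 -m pendant '[[[0,0,0],[0,0,0],0.03],[[0,0,0],[0,0,0],0.04],[[0,0,0],[0,0,0],0.06],[[0,0,0],[0,0,0],0.06],[[0,0,0],[0,0,0],0.06]]' ; python3 sw.py
python3 -m pendant '[[[0,0,-0.01],[0,0,0],0.06],[[0,0,-0.02],[0,0,0],0.06],[[0,0,-0.03],[0,0,0],0.06],[[0,0,-0.03],[0,0,0],0.06],[[0,0,-0.03],[0,0,0],0.06],[[0,0,0],[0,0,0],0.06]]'
python3 - <<'E'
from h import *
np.set_printoptions(precision=4,suppress=True)
im,d,X=grab("wrist");cv2.imwrite("pics/w7.png",im[:,:,::-1])
P=X.reshape(-1,3);P=P[~np.isnan(P[:,0])]
B=P[(P[:,2]>.14)&(P[:,2]<.175)&(abs(P[:,0]-.43)<.08)&(abs(P[:,1]-.045)<.04)&(P[:,0]<.475)]
v=cv2.fitLine(B[:,:2].astype(np.float32),cv2.DIST_HUBER,0,.01,.01).ravel();print(len(B),v,np.degrees(np.arctan2(v[1],v[0])),cv2.minAreaRect(B[:,:2].astype(np.float32)),np.median(B[:,2]))
print("slope z vs x",np.polyfit(B[:,0],B[:,2],1))
E
python3 chk.py 7
```

```text
clock: 14.58
position: [0.4406, 0.0438, 0.1292]
ee_rot: [-0.281, -3.129, 0.0]
force: [0.3, 0.1, 0.9]
width: 0.646
az 169.74 cup est - C mm [-0.2 -0.3] z 0.1292 F [0.3 0.1 0.9] T [ 0.03 -0.04  0.03] t 14.575
fix shift tool mm [-0.2  0.3]
clock: 15.32
position: [0.442, 0.044, 0.2518]
ee_rot: [0.281, 3.125, 0.003]
force: [-0.6, -0.2, 0.1]
width: 0.651
2140 [ 0.9839 -0.1788  0.4288  0.0461] -10.299486 ((0.43099141120910645, 0.04582856595516205), (0.022027093917131424, 0.09067951887845993), 79.97185516357422) 0.15869558190148175
slope z vs x [0.0188 0.1502]
```

View pics/w7.png

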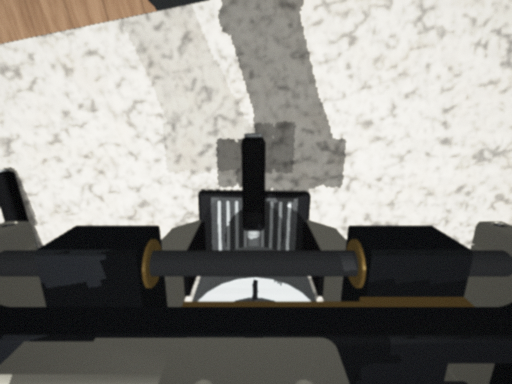

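View pics/scene7.png

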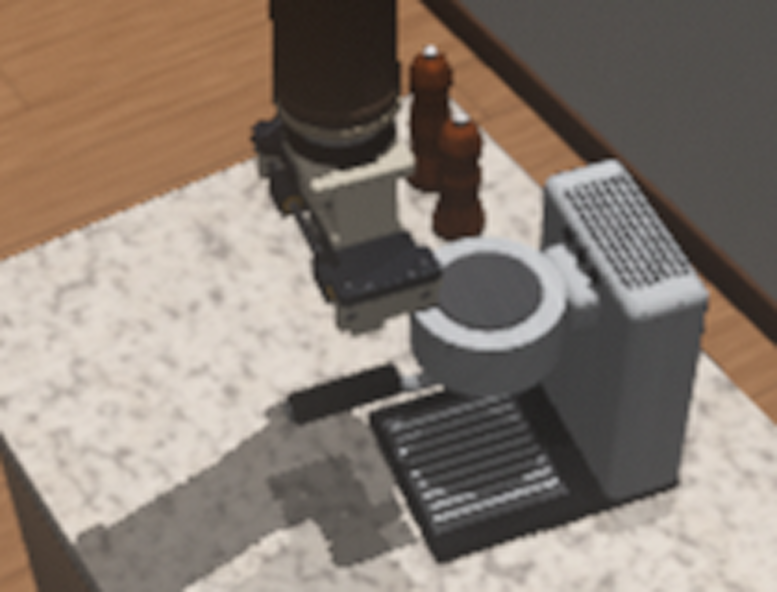

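The wrist view shows the handle (column 254, rows 137–228) in line with the long mark (column 254, row 288). The bar top is at 158.7 mm, so the origin is about 38 mm below the mouth. Tilt is about 1°. I'll back away, take a last look, and hand in.

```bash
python3 -m pendant '[[[0,0,-0.03],[0,0,0],0.06],[[0,0.03,-0.03],[0,0,0],0.06],[[0,0.04,-0.02],[0,0,0],0.06],[[0,0.05,0],[0,0,0],0.06],[[0,0.05,0],[0,0,0],0.06],[[0,0.05,0],[0,0,0],0.06],[[0,0,0],[0,0,0],0.06],[[0,0,0],[0,0,0],0.06]]'
python3 chk.py 8
python3 - <<'E'
from h import *
np.set_printoptions(precision=4,suppress=True)
for c in("top","scene"):
    P=np.load(f"pics/{c}X8.npy").reshape(-1,3);P=P[~np.isnan(P[:,0])]
    B=P[(P[:,2]>.14)&(P[:,2]<.175)&(abs(P[:,1]-.045)<.04)&(P[:,0]<.475)&(P[:,0]>.36)]
    if len(B)>20:
        v=cv2.fitLine(B[:,:2].astype(np.float32),cv2.DIST_HUBER,0,.01,.01).ravel();print(c,len(B),np.degrees(np.arctan2(v[1],v[0])),np.median(B[:,2]),np.polyfit(B[:,0],B[:,2],1)[0])
X=np.load("pics/topX8.npy");X0=np.load("pics/topX.npy");m=np.load("pics/top_scoop.npy");print("scoop diff",np.nanmedian(abs(X[m]-X0[m]),0))
E
```

```text
clock: 16.48
position: [0.4796, 0.2594, 0.3281]
ee_rot: [-0.281, -3.128, 0.003]
force: [-0.1, -0.7, -0.2]
width: 0.653
top 409 -10.187421 0.15785590407338612 0.00530283796256381
scene 276 -8.938878 0.15793671015721145 -0.00769816606068866
scoop diff [0.0001 0.0005 0.0016]
```

View pics/top8.png

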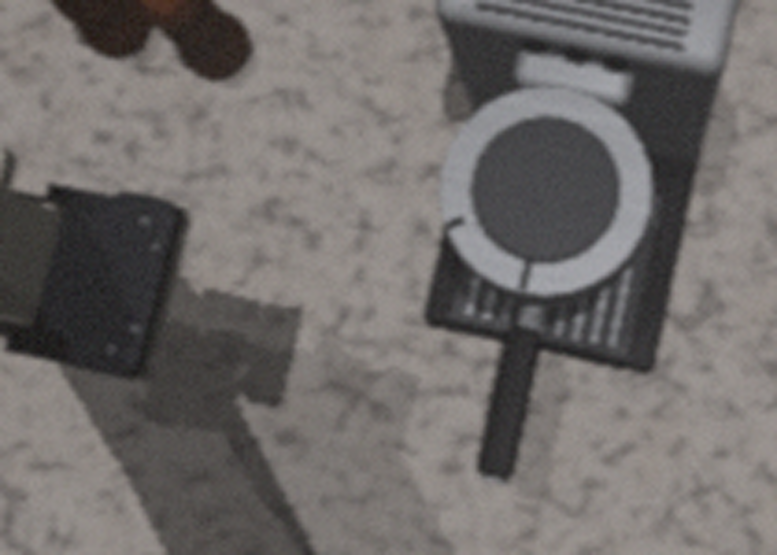

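The handle runs from (525,320) to (496,475), in line with the long mark at (526,275). It is level and the arm is clear, so I'm handing in.

```bash
python3 -c "
from cell import arm
print(arm.sign_off(), arm.observe()['clock'])"
```

```text
the job is handed in; nothing more can be done
the job is handed in; nothing more can be done
```

The filter holder is in the machine's head with its handle pointing out of the front, and I handed the job in at about 16.6 s of the 54 s allowed. I took it by the handle, pushed it up into the head at the entry mark and swung it 57° anticlockwise to the long mark. I then lowered it until the pockets carried it, let go and moved clear.

Last checks, all after letting go:
- **Height:** the handle's top is at 158–159 mm, so the holder's origin hangs about 38 mm below the mouth, which is the locked depth.
- **Direction:** the handle's heading is −10.2° in the top and wrist pictures. That matches the machine's own turn of about −10.4°, and the handle lines up with the long mark. The scene camera gave −8.9°; I put that down to its coarser view.
- **Level:** within about 1°. The three cameras gave slopes of +1.1°, +0.3° and −0.4°.
- **Scoop:** not moved; the top picture shows no shift.
- **Contact:** the force readings I took stayed below about 11 N, and the gripper was touching nothing at the end.

I did not twist the holder to feel the lock. That it sits in the pockets rests on the height measured and on where it took up the load. The cup sagged about 3 mm in the grip while carried, and was level once it hung in the head.

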